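# Find the rocking tub lid and seat it

### The arm

A 6-joint arm with a two-finger parallel gripper is mounted at the origin on the work surface. World frame = base frame: x ahead of the robot, y to its left, z up, the work surface at z = 0. Lengths are in mm, angles in rad, forces in N, time in s.
With the tool pointing down it reaches from about 275 to 850 mm from the base axis. Payload 19 kg.
Tool frame: the origin (TCP) lies at the very end of the fingers, on their centre line; the grasp point (between the pads) lies hold_point_z behind it (hold_point_z is the distance from the TCP to the grasp point, in mm); z points along the fingers, y is the direction in which the jaws open and shut (so a half turn about z gives the same grasp; the last joint's range is limited). The gripper opens to 85 mm and grips with 20 to 120 N. Pads are 22 mm wide; open, the fingers measure 114 mm over their backs; the gripper's body (76 mm by 85 mm) begins 54 mm behind the grasp point. The pads swing forward as they close: fully open they stand 13 mm farther back than shut.
Start: joints at [-1.243, 0.15, 1.437, -0, 1.554, -0.134], TCP at [256.168, -514.751, 231.267] pointing down, gripper open.
Joint ranges: [-2.8, 2.8], [-0.68, 2.1], [0.12, 2.68], [-1.39, 4.53], [0.16, 2.79], [-2.81, 2.81]. Speed limits (rad/s): [1.89, 1.89, 2.22, 3.01, 3.01, 3.01].

### API

Orientations are given as a rotation vector (axis times angle).
In Python, from rig import * gives the robot as it stands.
- The arm moves only by the tool arm_command, never from a script. Its argument "targets" is a list of rows, each a list of 2 entries, a list of its own where there are three numbers: the shift along the tool's x, y, z in mm, then the turn about the tool's z in degrees. A call has 1 to 8 rows; each row is the pose to reach, as a shift and turn from the pose commanded when the call began, along the tool's axes at that moment; what a row does not reach only later rows make up. A row lasts 1/12 s, in which the tool goes at most 41.7 mm and 7.16 degrees, less where a joint would pass 70% of its speed; a pose out of reach is approached as far as the arm can. A call with a gripper value outside its range is refused whole. "claw" is the finger opening in mm, from 0 to 85.4, set as the call begins (left out, the last holds). The fingers move at their own pace and stop on an object; "force" is the grip in N (left out, the last holds). Time passes only in rows, so rows that repeat a pose let the fingers close. It gives the time, the measured TCP pose, the force and the opening at its end, in the units of the state.
- observe(): the state, without advancing time (a new reading comes with each control period).
- read_camera(name): name is "scene" or "top" or "wrist"; returns a dict with "frame" (480x640x3 uint8, blue, green, red), "vertical_fov" (degrees; the focal length in pixels is half the picture's height over the tangent of half this angle, whatever the lens; pixels are square), "cx", "cy" (the principal point, pixels), "eye" and "orientation" of the camera in the world; the wrist camera has in their place "mount" (4x4, takes a point from camera to tool coordinates, whose origin is the TCP and whose axes are the flange's). Camera axes: x right, y up, looking along -z (the intrinsics and any distortion apply to the point x, -y, -z); pixel columns grow to the right and rows downward; lengths in mm; the calibration is good to about 2 mm. A picture is of the moment at which its call begins: read the wrist's pose just before it. There is no depth.
- job_done(): hands the job in, once; it reports no verdict.
The state is a dict: "t": time; "q": joint angles; "qvel": joint speeds; "joint_torque": joint torques, N m; "tcp_pos": TCP position; "tool_rot": TCP orientation; "force": force on the tool from outside, world axes, zero at the start; "ft_torque": the same for the moment, N m; "finger_gap": finger opening in mm.
Only numpy, scipy, OpenCV 4.12 (cv2) and the standard library are available. Lean on these libraries where they do the work, as an engineer would, in place of code of your own. Each camera call takes 0.05 s, during which the arm holds its last target. There are 200 camera calls.

### The job

One of the four smoky grey tubs is not properly shut. Press near the clip end of each lid until you find the one that rocks, then press that lid at its middle until it is fully down and level, and finish with the fingers still pressing on it. Only press: do not lift any lid, and leave the other things on the shelf where they are.

Things in the scene. Friction and masses are not known exactly. Their poses are not given: they have to be found in the camera images.
- lid_a: Smoky grey clip-on lid, 90 x 110 mm, on a tub fixed to the shelf; near-black clip tab (40 mm wide, standing 9 mm out) at each short end, near-black flush 24 mm disc marking its middle. Origin: centre of its flat top, 62 mm above the shelf. Own x: the short way; own y: the long way, towards the clips; z up. Lids a to d look alike, start level and equally high; which is loose changes. See b, c, d.
- lid_b: Lid like lid_a in size, origin and axes. Three of the four lids are seated: stiff, they give less than 1 mm wherever they are pressed. The loose one behaves as told under c and d.
- lid_c: Lid like lid_a in size, origin and axes. A loose lid (any of a to d) see-saws about its own x axis: about 2 N, 40 mm from the centre along its +y or -y, sends that end down 4 mm (0.1 rad) to a stop; released, it springs level.
- lid_d: Lid like lid_a in size, origin and axes. A loose lid (any of a to d) pressed at its middle with more than about 9 N goes down about 4 mm as a whole, to 58 mm above the shelf; it is then seated: stiff, level, and stays down.
- platter: Flat grey river-stone platter, 150 mm across, 14 mm high, beyond the tubs; origin under its centre. Bystander.
- ramp: Lime-green plastic ramp segment, about 118 x 56 mm and 48 mm high, beyond the tubs; origin under its centre. Bystander.
- spoon: Stainless soup spoon, 170 mm long, lying between the robot and the tubs; origin about its middle, on the shelf. Bystander.
- tealight: Glass tealight holder, 60 mm across, 52 mm high, between the robot and the tubs; origin under its centre. Bystander.
Things that resemble listed ones, but are neither listed nor needed, are in the scene too. What is shaped like the part that bears lid_a but brown or turquoise is not meant. What is shaped like the part that bears lid_b but green is not meant.

How it is judged (in metres and radians):
On the way, in this order (a step that is already met when the one before it is completed fails the run):
1. the loose lid is made to rock by a press near its end (((angle between lid_a's own z axis and vertical above 0.04 rad and contact force between the fingers and lid_a above 0.3 N) or (angle between lid_b's own z axis and vertical above 0.04 rad and contact force between the fingers and lid_b above 0.3 N) or (angle between lid_c's own z axis and vertical above 0.04 rad and contact force between the fingers and lid_c above 0.3 N) or (angle between lid_d's own z axis and vertical above 0.04 rad and contact force between the fingers and lid_d above 0.3 N))), for 0.1 s.
2. the loose lid is pressed down level (((height (world z) of lid_a below 0.059 m and angle between lid_a's own z axis and vertical below 0.03 rad) or (height (world z) of lid_b below 0.059 m and angle between lid_b's own z axis and vertical below 0.03 rad) or (height (world z) of lid_c below 0.059 m and angle between lid_c's own z axis and vertical below 0.03 rad) or (height (world z) of lid_d below 0.059 m and angle between lid_d's own z axis and vertical below 0.03 rad))), for 0.2 s.
At the end, for the whole second after the job is handed in: The lid that rocked is at least 3 mm lower than at the start and level within 0.03 rad, the fingers press on it with more than 1 N, and the other three lids are level and within 2 mm of their height ((((height (world z) of lid_a below 0.059 m and angle between lid_a's own z axis and vertical below 0.03 rad) and contact force between the fingers and lid_a above 1 N and (height (world z) of lid_b between 0.06 and 0.064 m and angle between lid_b's own z axis and vertical below 0.03 rad) and (height (world z) of lid_c between 0.06 and 0.064 m and angle between lid_c's own z axis and vertical below 0.03 rad) and (height (world z) of lid_d between 0.06 and 0.064 m and angle between lid_d's own z axis and vertical below 0.03 rad)) or ((height (world z) of lid_b below 0.059 m and angle between lid_b's own z axis and vertical below 0.03 rad) and contact force between the fingers and lid_b above 1 N and (height (world z) of lid_a between 0.06 and 0.064 m and angle between lid_a's own z axis and vertical below 0.03 rad) and (height (world z) of lid_c between 0.06 and 0.064 m and angle between lid_c's own z axis and vertical below 0.03 rad) and (height (world z) of lid_d between 0.06 and 0.064 m and angle between lid_d's own z axis and vertical below 0.03 rad)) or ((height (world z) of lid_c below 0.059 m and angle between lid_c's own z axis and vertical below 0.03 rad) and contact force between the fingers and lid_c above 1 N and (height (world z) of lid_a between 0.06 and 0.064 m and angle between lid_a's own z axis and vertical below 0.03 rad) and (height (world z) of lid_b between 0.06 and 0.064 m and angle between lid_b's own z axis and vertical below 0.03 rad) and (height (world z) of lid_d between 0.06 and 0.064 m and angle between lid_d's own z axis and vertical below 0.03 rad)) or ((height (world z) of lid_d below 0.059 m and angle between lid_d's own z axis and vertical below 0.03 rad) and contact force between the fingers and lid_d above 1 N and (height (world z) of lid_a between 0.06 and 0.064 m and angle between lid_a's own z axis and vertical below 0.03 rad) and (height (world z) of lid_b between 0.06 and 0.064 m and angle between lid_b's own z axis and vertical below 0.03 rad) and (height (world z) of lid_c between 0.06 and 0.064 m and angle between lid_c's own z axis and vertical below 0.03 rad)))); the arm keeps its last pose, push and grip.
It fails at once if a lid is lifted (more than 3 mm) (height (world z) of any of lid_a, lid_b, lid_c, lid_d above 0.065 m).
It fails at once if a bystander is moved more than 20 mm or lifted (distance of any of platter, ramp, spoon, tealight from where it was at the start of the episode above 0.02 m).
It also fails if it takes over 51 s, if anything falls off the work surface, if the arm or the gripper's body presses on something with over 40 N, if the wrist force passes 120 N, or if a joint passes its speed limit or range.

## Working session

There is one attempt and no reset: what is moved stays moved. The work goes in short steps, Python scripts to look and compute and a tool call to move; the robot and the scene stay as the last step left them, time stands still between calls to the robot, and variables do not carry over. Pictures are saved under pics/ and viewed, about 8 in all and at most 12, crops included, and the job is handed in when it is done.

Besides the shell and the picture viewer there is one more tool, called as a command line: name --argument value ..., lists and objects as JSON in quotes. arm_command: Moves the arm, as the interface text tells. Its arguments: {"type":"object","properties":{"targets":{"type":"array","items":{"type":"array"}},"claw":{"type":"number"},"force":{"type":"number"}},"required":["targets"]}

```bash
mkdir -p pics; ls; python3 - <<'E'
from rig import *
import cv2
s=observe(); print(s)
for n in("scene","top"):
    c=read_camera(n); cv2.imwrite(f"pics/{n}0.png",c["frame"]); print({k:v for k,v in c.items() if k!="frame"})
E
```

```text
pics
{'t': 0.0, 'q': array([-1.24301672e+00,  1.50979991e-01,  1.43797863e+00, -3.27789978e-05,
        1.55383221e+00, -1.34000932e-01]), 'qvel': array([ 0.00094818, -0.00099223, -0.00135902, -0.00120076, -0.00175893,
        0.00078466]), 'joint_torque': array([ 3.08537965e-04, -7.13043952e+01, -5.70869887e+01, -1.50402843e-04,
        8.88336537e-03, -7.78988488e-05]), 'tcp_pos': array([ 256.08167842, -514.56012925,  230.70497744]), 'tool_rot': array([-3.05706631e+00, -7.18664135e-01,  2.33221803e-04]), 'force': array([ 0.20200461,  0.69864242, -0.16064878]), 'ft_torque': array([0.00211305, 0.01995151, 0.00071252]), 'finger_gap': 85.38941603960896}
{'vertical_fov': 49.611989939294276, 'cx': 324.4081596520487, 'cy': 240.65767052487925, 'eye': array([1226.47512825,  424.71866714,  598.04030083]), 'orientation': array([0.53090223, 1.12732862, 2.00588486])}
{'vertical_fov': 47.521875910449765, 'cx': 319.8172152303861, 'cy': 239.33592422190085, 'eye': array([ 458.82958592, -110.25781902, 1139.69421127]), 'orientation': array([ 0.07538821, -0.07156179, -1.54435763])}
```

View pics/top0.png

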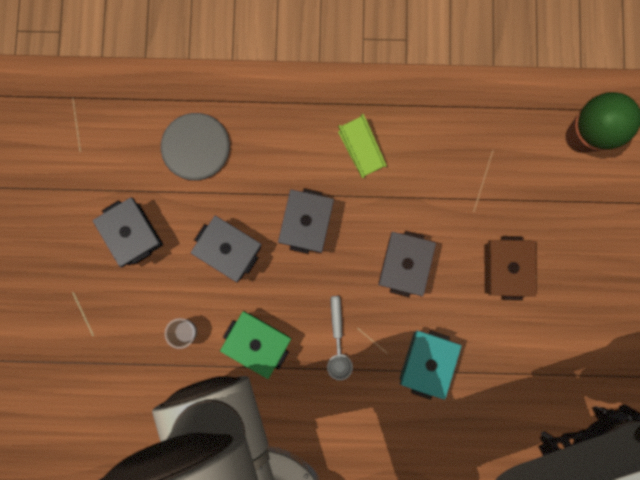

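View pics/scene0.png

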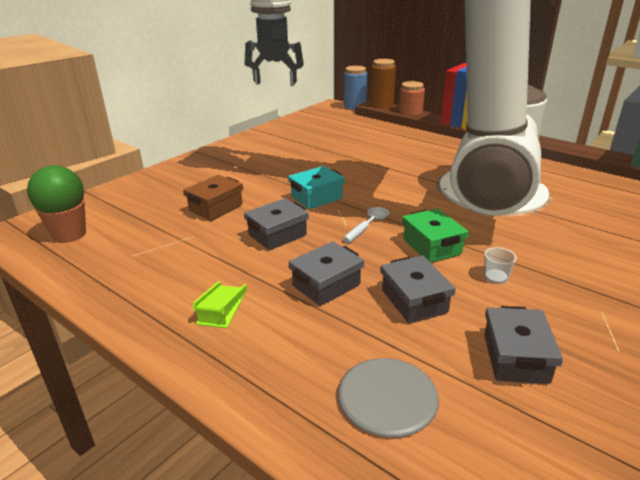

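The top view shows the four grey lids with discs at about (125,232), (225,248), (306,220) and (407,264). The scene view agrees, with the gripper high to the robot's right. Next I measure disc centres and long axes.

```bash
cat > h.py <<'E'
import numpy as np, cv2
from scipy.spatial.transform import Rotation as R
def ray(c,u,v,z,eye=None,Rm=None):
    f=240/np.tan(np.radians(c["vertical_fov"])/2)
    eye=c["eye"] if eye is None else eye; Rm=R.from_rotvec(c["orientation"]).as_matrix() if Rm is None else Rm
    d=Rm@np.array([(u-c["cx"])/f,-(v-c["cy"])/f,-1]); return eye+d*(z-eye[2])/d[2]
def totool(s,p):  # world shift -> tool axes
    return R.from_rotvec(s["tool_rot"]).inv().apply(np.array(p)-s["tcp_pos"])
E
python3 - <<'E'
from rig import *
from h import *
c=read_camera("top"); im=c["frame"]; g=im.max(2)
s=observe(); print("tool axes\n",R.from_rotvec(s["tool_rot"]).as_matrix().round(3))
sat=im.max(2).astype(int)-im.min(2)
for (u,v) in [(125,232),(225,248),(306,220),(407,264)]:
    m=np.zeros(g.shape,np.uint8); cv2.circle(m,(u,v),12,255,-1)
    d=((g<45)&(m>0)).astype(np.uint8)
    M=cv2.moments(d,True); uc,vc=M["m10"]/M["m00"],M["m01"]/M["m00"]
    m2=np.zeros(g.shape,np.uint8); cv2.circle(m2,(u,v),42,255,-1)
    lid=((sat<22)&(g>50)&(m2>0)).astype(np.uint8)
    n,l,st,ce=cv2.connectedComponentsWithStats(lid); k=1+st[1:,4].argmax()
    cs=cv2.findContours((l==k).astype(np.uint8),cv2.RETR_EXTERNAL,cv2.CHAIN_APPROX_NONE)[0]
    r=cv2.minAreaRect(max(cs,key=cv2.contourArea)); b=cv2.boxPoints(r)
    w=np.array([ray(c,*p,62)[:2] for p in b]); e1=w[1]-w[0]; e2=w[2]-w[1]
    L,S=(e1,e2) if np.linalg.norm(e1)>np.linalg.norm(e2) else (e2,e1)
    print(M["m00"],ray(c,uc,vc,62)[:2].round(1),"rect",w.mean(0).round(1),"L",np.linalg.norm(L).round(),"S",np.linalg.norm(S).round(),"dir",(L/np.linalg.norm(L)).round(3))
E
```

```text
tool axes
 [[ 0.895  0.446 -0.   ]
 [ 0.446 -0.895  0.001]
 [ 0.    -0.001 -1.   ]]
22.0 [567.8 282.6] rect [568.7 281.7] L 118.0 S 90.0 dir [-0.836 -0.548]
60.0 [538.6  80.8] rect [539.2  81.5] L 116.0 S 89.0 dir [-0.507 -0.862]
60.0 [598.4 -76.9] rect [598.8 -77.8] L 115.0 S 88.0 dir [ 0.982 -0.189]
9.0 [ 517.2 -280.1] rect [ 516.2 -279.9] L 120.0 S 90.0 dir [ 0.972 -0.234]
```

arm_command --targets '[[[40,-16,10],0],[[80,-31,20],0],[[119,-46,30],0],[[158,-61,40],0],[[197,-77,50],0],[[236,-92,60],0],[[274,-107,70],0],[[307,-119,80],0]]' --claw 0

```text
t: 0.82
tcp_pos: [475.3, -273.5, 152.5]
tool_rot: [3.058, 0.719, 0.0]
force: [0.5, -0.2, 0.9]
finger_gap: -0.0
```

arm_command --targets '[[[0,0,30],0],[[0,0,55],0],[[0,0,70],0],[[0,0,80],0],[[0,0,80],0],[[0,0,80],0]]'

```text
t: 1.32
tcp_pos: [474.3, -275.5, 73.1]
tool_rot: [-3.058, -0.718, 0.0]
force: [0.5, 0.6, 0.6]
finger_gap: 0.0
```

arm_command --targets '[[[5,-1,5],0],[[5,-1,8],0],[[5,-1,10],0],[[5,-1,11],0],[[5,-1,12],0],[[5,-1,12],0]]'

```text
t: 1.82
tcp_pos: [478.5, -272.3, 61.5]
tool_rot: [3.058, 0.719, 0.001]
force: [-3.0, 2.9, 9.7]
finger_gap: 0.2
```

Stiff at 61.5 mm with about 10 N, so the rightmost lid is seated. Moving to the next.

arm_command --targets '[[[0,0,-15],0],[[25,-22,-20],0],[[54,-48,-20],0],[[83,-74,-20],0],[[112,-100,-20],0],[[140,-125,-20],0],[[162,-146,-20],0],[[162,-146,-14],0]]'

```text
t: 2.48
tcp_pos: [560.1, -65.0, 75.9]
tool_rot: [-3.057, -0.724, -0.004]
force: [1.3, -0.3, -0.2]
finger_gap: 0.2
```

arm_command --targets '[[[0,0,3],0],[[0,0,7],0],[[0,0,9],0],[[0,0,11],0],[[0,0,12],0]]'

```text
t: 2.9
tcp_pos: [558.1, -70.2, 62.6]
tool_rot: [-3.059, -0.717, 0.0]
force: [0.1, 0.1, 0.1]
finger_gap: 0.6
```

arm_command --targets '[[[0,0,1],0],[[0,0,1.5],0],[[0,0,2],0],[[0,0,2],0]]'

```text
t: 3.23
tcp_pos: [558.3, -69.5, 60.8]
tool_rot: [3.058, 0.719, 0.0]
force: [0.6, -0.1, 0.6]
finger_gap: -0.2
```

arm_command --targets '[[[0,0,1],0],[[0,0,1.5],0],[[0,0,2],0],[[0,0,2],0],[[0,0,2],0]]'

```text
t: 3.65
tcp_pos: [558.4, -69.3, 58.9]
tool_rot: [3.058, 0.719, 0.0]
force: [0.4, -1.5, 1.4]
finger_gap: 0.2
```

It gives under a light force: this lid rocks. I go slightly deeper, then check with the wrist camera.

arm_command --targets '[[[0,0,0.5],0],[[0,0,0.5],0],[[0,0,0.5],0],[[0,0,0.5],0]]'

```text
t: 3.98
tcp_pos: [558.4, -69.3, 58.4]
tool_rot: [3.058, 0.719, 0.0]
force: [1.3, -1.4, 3.0]
finger_gap: 0.2
```

```bash
python3 - <<'E'
from rig import *
import cv2,numpy as np
f=[]
for i in range(6): s=observe(); c=read_camera("wrist"); f.append(np.r_[s["tcp_pos"],s["force"]])
print(np.mean(f,0).round(2)); cv2.imwrite("pics/w1.png",c["frame"])
t=read_camera("scene")["frame"]; cv2.imwrite("pics/s1.png",cv2.resize(t[180:340,220:480],None,fx=3,fy=3))
E
```

```text
[558.43 -69.33  58.37   1.14  -1.47   3.37]
```

View pics/s1.png

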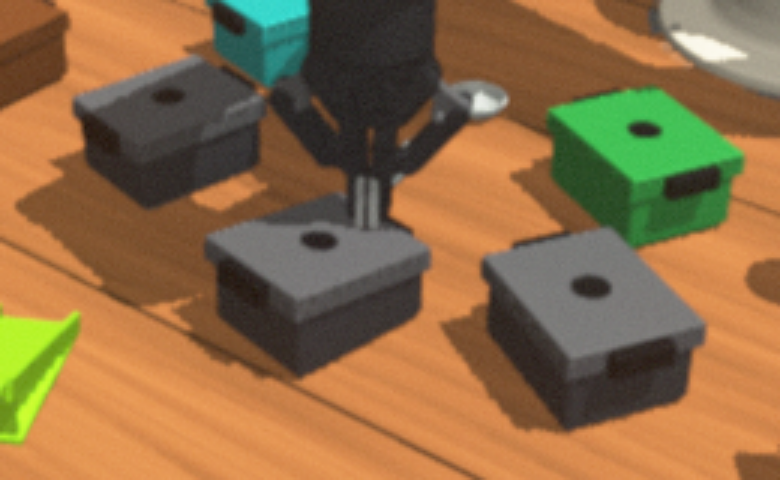

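The crop shows the lid tilted, with its far end up and the fingers on its near end. So the lid at (598,-77) is loose. I lift clear and go to its middle.

arm_command --targets '[[[0,0,-10],0],[[10,8,-16],0],[[32,25,-16],0],[[32,25,-12],0],[[32,25,-8],0],[[32,25,-8],0]]'

```text
t: 4.83
tcp_pos: [597.2, -77.1, 65.2]
tool_rot: [-3.057, -0.719, 0.003]
force: [-0.2, 0.8, -0.9]
finger_gap: 0.3
```

```bash
python3 - <<'E'
from rig import *
from h import *
s=observe(); print(s["tcp_pos"],s["force"]); 
c=read_camera("wrist"); im=c["frame"]; cv2.imwrite("pics/w2.png",im)
print("shift to disc",totool(s,[598.5,-77.2,62]).round(1))
E
```

```text
[597.1654866  -77.07525728  65.20685296] [-0.24102909  0.82513274 -0.90729439]
shift to disc [1.1 0.7 3.2]
```

View pics/w2.png

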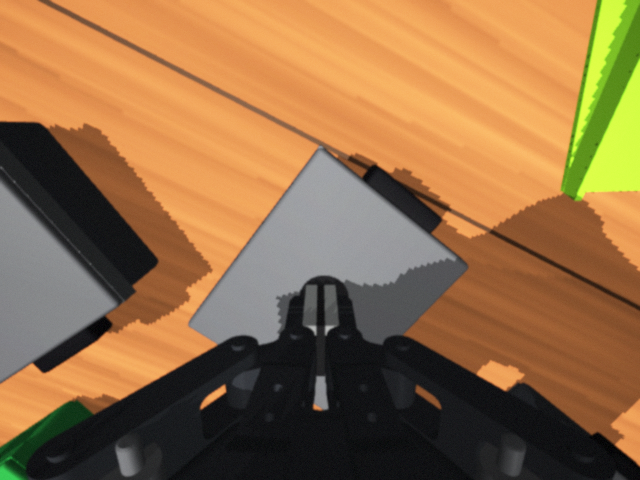

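The wrist view shows the fingertips covering the disc (about (323,290)) on a level lid. Now I press.

arm_command --targets '[[[1,1,2],0],[[1,1,3],0],[[1,1,3.5],0],[[1,1,4],0],[[1,1,4.5],0],[[1,1,4.5],0]]'

```text
t: 5.38
tcp_pos: [599.4, -77.9, 62.0]
tool_rot: [-3.058, -0.719, -0.0]
force: [-1.5, -0.8, 3.6]
finger_gap: -0.1
```

arm_command --targets '[[[0,0,1],0],[[0,0,1.5],0],[[0,0,2],0],[[0,0,2.5],0],[[0,0,3],0],[[0,0,3],0]]'

```text
t: 5.88
tcp_pos: [599.4, -77.9, 59.2]
tool_rot: [3.058, 0.719, 0.0]
force: [-4.4, 0.4, 7.9]
finger_gap: -0.1
```

arm_command --targets '[[[0,0,0.5],0],[[0,0,1],0],[[0,0,1.5],0],[[0,0,2],0],[[0,0,2],0],[[0,0,2],0]]'

```text
t: 6.38
tcp_pos: [599.5, -77.9, 57.6]
tool_rot: [3.058, 0.719, 0.001]
force: [-5.8, 0.6, 10.9]
finger_gap: -0.2
```

arm_command --targets '[[[0,0,0.5],0],[[0,0,1],0],[[0,0,1],0],[[0,0,1],0],[[0,0,1],0],[[0,0,1],0]]'

```text
t: 6.88
tcp_pos: [599.5, -77.9, 57.4]
tool_rot: [3.058, 0.719, 0.001]
force: [-9.0, 2.3, 22.2]
finger_gap: 0.0
```

```bash
python3 - <<'E'
from rig import *
import cv2,numpy as np
f=[]
for i in range(6):
    s=observe(); f.append(np.r_[s["tcp_pos"],s["force"]]); t=read_camera("scene")["frame"]
print(np.round(f[0],2),np.mean(f,0).round(2)); cv2.imwrite("pics/s3.png",cv2.resize(t[180:340,220:480],None,fx=3,fy=3))
E
```

```text
[599.55 -77.88  57.41  -9.04   2.33  22.21] [599.54 -77.91  57.42  -9.91   1.75  21.65]
```

View pics/s3.png

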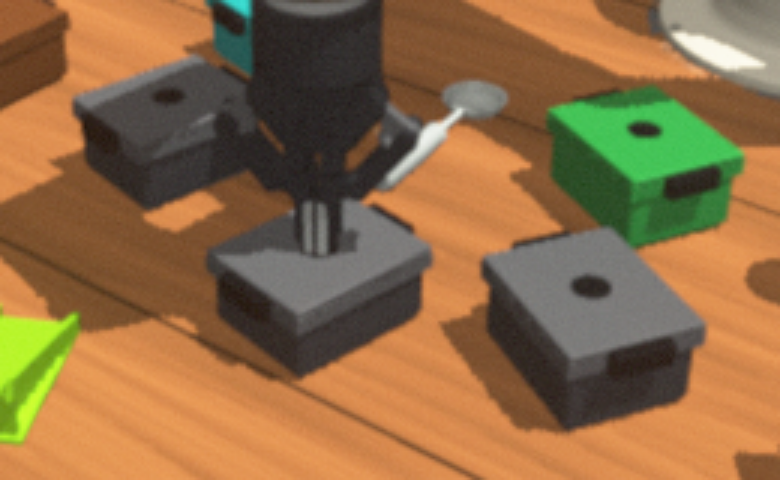

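The lid is level, down and stiff at 57.4 mm with about 22 N on it, and the force is steady. Handing in.

```bash
python3 -c "
from rig import *
job_done()"
```

```text
the job is handed in; nothing more can be done
```

The loose lid was the one near (598, −77). It is now pressed down and level, and I handed the job in with the shut fingers still pressing on its middle.

- **Seated lid found first:** the lid at about (517, −280) was stiff when I pressed near its end, at about 10 N and 61.5 mm.
- **Loose lid:** the end of the lid near (598, −77) went down to about 58.4 mm under about 3 N. A picture showed it tilted.
- **Final press:** pressed at its middle, that lid gave way to 57.4 mm. It then stiffened at a steady 22 N or so, and the last picture showed it level.
- **Lids not tested:** I did not press the lids near (539, 81) and (568, 283), because the loose one had already been found.
- **Sideways force:** there is about 9 N of sideways force in the final push, but the fingers did not slip. No check failed or disagreed.
- **Bystanders:** the fingers never came near them. I did not measure their positions again at the end.

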